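Hold the price-board clip gaping over the board's edge

TASK

A new price slip is about to be tucked onto the wide price board. Squeeze the steel spring clip open, take it off the rim of the small wooden box and, keeping it well spread from there on, bring it over the middle of the wide board's top edge with one open jaw on either side of the board and touching neither face nor edge. Be gentle with the board, leave it and everything else where it stands, and finish still holding the clip spread open there.

Things in the scene. Friction and masses are not known exactly. Their poses are not given: they have to be found in the camera images.
- clip: Steel spring clip, 24 mm wide, 88 mm tall, 60 g, standing jaws down, handles up on the box's near (-x) rim. Origin on its pivot, mid-width. z points to the handles; y along the pivot (its 24 mm width); x is the way its two like arms stand apart (along the box's x at the start). Jaw tips are 40 mm below the origin; between the arms it is empty from 5 mm below the origin down.
- clip_handles (a point): Point 34 mm above the clip's pivot, midway between the two handles (ends 48 mm above the pivot). Shut, they are 49 mm over their backs at the ends and slope in to the pivot; pressing them together along x spreads the jaws: 4 N each to start, 9 N when full, at a stop where they are parallel, 24 mm over their backs, jaws 22 mm apart. Springs shut when let go.
- clip_arm (a joint): Angle by which each clip arm is spread (both arms move alike): 0 shut (jaws 3 mm apart), about 0.01 on the box's rim, 0.25 rad fully spread at the stop
- box: Open wooden serving box, 120 mm (x) by 140 mm (y), 55 mm high, walls 4 mm, 0.6 kg, loose on the counter. Origin at the centre of its underside, z up. The clip stands on the -x wall, whose middle plane is 58 mm from the origin; its pivot is 24 mm above the rim.
- board: Wide blank white price board, 130 mm wide (y), 4 mm thick (x), upright in a dark wooden foot 60 by 144 mm and 22 mm high; top edge 130 mm above the counter. About 0.4 kg, loose on the counter. Origin at the centre of the foot's underside, x is normal to the board's faces, z up.
- board_edge (a point): Middle of the wide board's top edge, in the middle of its thickness; axes as the board
- narrow_board: Narrow blank white price board, same make and height, only 60 mm wide; foot 60 by 74 mm. To be left alone. Origin at the centre of the foot's underside.
- cups: Stack of white paper cups, 80 mm across, 120 mm tall, to be left alone. Origin at the centre of its underside.
- shaker: Round steel shaker, 56 mm across, 100 mm tall, to be left alone. Origin at the centre of its underside.
Things that resemble listed ones, but are neither listed nor needed, are in the scene too. Leave any purple look-alike of the box alone.

How it is judged (in metres and radians):
On the way:
1. the clip is spread (0.15 rad or more) and held off the box, raised so that its jaw tips clear the rim (value of joint clip_arm above 0.15 rad and z of clip in the frame of box above 0.1 m and contact force between clip and box below 0.1 N and contact force between clip and the fingers above 1 N), for 0.2 s.
At the end, for the whole second after the job is handed in: Gripper holds the clip still, spread 0.15 rad or more, round the wide board's top edge, touching only the fingers: within 20 mm of the middle, edge 5 to 35 mm below the pivot, one jaw each side, square and upright within 0.3 rad; board upright, moved under 20 mm (value of joint clip_arm above 0.15 rad and x of board_edge in the frame of clip between -0.01 and 0.01 m and y of board_edge in the frame of clip between -0.02 and 0.02 m and z of board_edge in the frame of clip between -0.035 and -0.005 m and angle between the x axis of clip and the x axis of board, either way round below 0.3 rad and angle between clip's own z axis and vertical below 0.3 rad and contact force between clip and the fingers above 1 N and contact force between each of clip, the fingers and board below 0.2 N and contact force between clip and box below 0.1 N and distance of board_edge from where it was at the start of the episode below 0.02 m and angle between board's own z axis and vertical below 0.05 rad and linear speed of clip below 0.02 m/s); the arm keeps its last pose, push and grip.
It fails at once if the clip, once off its place, closes before the end (spread under 0.05 rad) (distance of clip from where it was at the start of the episode above 0.04 m and value of joint clip_arm below 0.05 rad).
It fails at once if the wide board is pressed or knocked with more than 8 N (contact force between any of clip, the arm, the fingers and board above 8 N).
It fails at once if the wide board, narrow board, cups or shaker is pushed over 20 mm, or the box over 30 mm (distance of any of board, narrow_board, cups, shaker from where it was at the start of the episode above 0.02 m or distance of box from where it was at the start of the episode above 0.03 m).
It fails at once if a board, the cups, the shaker or the box is tipped (angle between any of board, narrow_board, cups, shaker, box's own z axis and vertical above 0.25 rad).
It also fails if it takes over 40 s, if anything falls off the work surface, if the arm or the gripper's body presses on something with over 40 N, if the wrist force passes 120 N, or if a joint passes its speed limit or range.

ROBOT

A 6-joint arm with a two-finger parallel gripper is mounted at the origin on the work surface. World frame = base frame: x ahead of the robot, y to its left, z up, the work surface at z = 0. Lengths are in mm, angles in degrees, forces in N, time in s.
With the tool pointing down it reaches from about 275 to 875 mm from the base axis. Payload 12.5 kg.
Tool frame: the origin (TCP) lies on the mounting face of the last link; the fingertips stand 173 mm ahead of it and the grasp point (between the pads) lies 155 mm ahead of it; z points along the fingers, y is the line along which they close (so a half turn about z gives the same grasp; the last joint's range is limited). The gripper opens to 85 mm and grips with 20 to 120 N. Pads are 22 mm wide; open, the fingers measure 114 mm over their backs; the gripper's body (76 mm by 85 mm) begins 54 mm behind the grasp point. The pads swing forward as they close: fully open they stand 13 mm farther back than shut.
Start: joints at [-81.28, 20.094, 94.641, -0, 65.266, -4.847], TCP at [129.047, -534.633, 404.69] pointing down, gripper open.
Joint ranges: [-157.81, 157.81], [-45, 120.19], [0.68, 151.7], [-89.99, 269.99], [4.06, 180], [-164.3, 164.3]. Speed limits (degrees/s): [127.2, 127.2, 159.86, 180, 180, 180].

INTERFACE

Orientations are given as [roll, pitch, yaw] about the fixed x, y, z axes, in that order (R = Rz(yaw) Ry(pitch) Rx(roll)).
In Python, from bench import status, imaging, bot gives the robot as it stands.
- The arm moves only by the shell command python3 -m inch 'ROWS' [OPENING] [FORCE]. ROWS is a JSON object whose one key "steps" holds one flat list of numbers, 4 for each row, row after row: the shift along the tool's x, y, z in mm, then the turn about the tool's z in rad. A call has 1 to 8 rows; each row shifts and turns the commanded pose from where the row before left it, along the tool's axes as they then stand; what a row does not reach is not made up. A row lasts 1/8 s, in which the tool goes at most 62.5 mm and 10.7 degrees, less where a joint would pass 70% of its speed; a pose out of reach is approached as far as the arm can. A call is refused whole if a number of a shift passes 62.5 or a number of a turn 0.188, either way. A call with a gripper value outside its range is refused whole. OPENING is the closure, from -1 (fully open) to 1 (shut), set as the call begins (- or left out, the last holds). The fingers move at their own pace and stop on an object; FORCE is the grip in N (left out, the last holds). Time passes only in rows, so rows that do not move let the fingers close. It gives the time, the measured TCP pose, the force, the opening and the grip force at its end, in the units of the state.
- status.observe(): the state, without advancing time (a new reading comes with each control period).
- imaging.snapshot(name): name is "side" or "top"; returns a dict with "image" (420x560x3 uint8, red, green, blue), "fx", "fy", "cx", "cy" (pixels), "R" (3x3) and "t" (3): a world point X has camera coordinates R X + t. Camera axes: x right, y down, z forward; pixel columns grow to the right and rows downward; lengths in mm; the calibration is good to about 2 mm. A picture is of the moment at which its call begins. There is no depth.
- bot.job_done(): hands the job in; it is judged then, once.
The state is a dict: "t": time; "joint_pos": joint angles; "dq": joint speeds; "joint_efforts": joint torques, N m; "tool_pos": TCP position; "tcp_rot": TCP orientation; "ft_force": force on the tool from outside, world axes, zero at the start; "ft_torque": the same for the moment, N m; "grip_width": finger opening in mm; "finger_force": force on a finger pad.
Only numpy, scipy, OpenCV 4.12 (cv2) and the standard library are available. Lean on these libraries where they do the work, as an engineer would, in place of code of your own. Each camera call takes 0.05 s, during which the arm holds its last target. There are 200 camera calls.

## Working session

There is one attempt and no reset: what is moved stays moved. The work goes in short steps, Python scripts to look and compute and a shell command to move; the robot and the scene stay as the last step left them, time stands still between calls to the robot, and variables do not carry over. Pictures are saved under pics/ and viewed, at most 10 in all, crops included, and the job is handed in when it is done.

```bash
mkdir -p pics; ls; python3 - <<'E'
from bench import status, imaging
import cv2,numpy as np,pickle
print(status.observe())
for n in("top","side"):
    s=imaging.snapshot(n); pickle.dump(s,open(f"{n}.pkl","wb"))
    cv2.imwrite(f"pics/{n}0.png",s["image"][:,:,::-1])
    print(n,{k:np.round(np.array(s[k]),3).tolist() for k in s if k!="image"}, "campos",-s["R"].T@s["t"] if 1 else 0)
E
```

```text
pics
{'t': 0.0, 'joint_pos': array([-8.12817109e+01,  2.01257326e+01,  9.46776717e+01,  9.90316048e-04,
        6.52663715e+01, -4.84714955e+00]), 'dq': array([-0.03301363, -0.0472516 , -0.01401127, -0.0783507 ,  0.09380217,
        0.01839643]), 'joint_efforts': array([-5.22880691e-04, -5.06109202e+01, -2.91408420e+01, -5.52320250e-05,
        4.66888421e-03, -4.43125634e-05]), 'tool_pos': array([ 129.01276041, -534.52042669,  404.14017504]), 'tcp_rot': array([-1.79930550e+02, -6.79165160e-03,  1.35650197e+01]), 'ft_force': array([0.42208857, 0.15008376, 0.09084145]), 'ft_torque': array([ 0.00998737,  0.01257606, -0.01410154]), 'finger_force': 0.0, 'grip_width': 85.32997431681282}
top {'fx': 391.362, 'fy': 391.362, 'cx': 288.549, 'cy': 204.4, 'R': [[0.022, -0.999, 0.029], [-0.996, -0.025, -0.09], [0.091, -0.027, -0.996]], 't': [-112.975, 568.776, 954.997]} campos [ 482.05761573  -73.01880857 1005.27491416]
side {'fx': 422.328, 'fy': 422.328, 'cx': 278.071, 'cy': 206.508, 'R': [[-0.877, -0.481, -0.002], [-0.319, 0.586, -0.745], [0.36, -0.653, -0.667]], 't': [473.696, 316.67, 898.093]} campos [193.33746906 628.48679501 835.98076402]
```

View pics/top0.png

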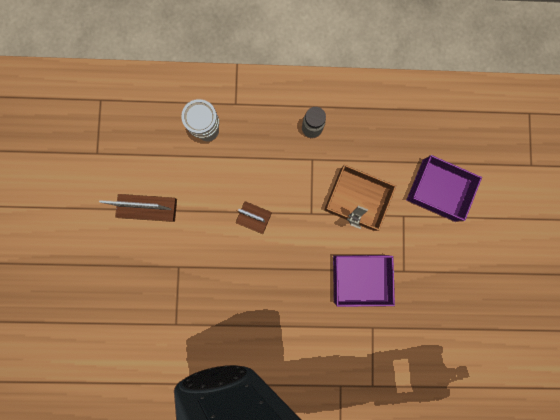

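View pics/side0.png

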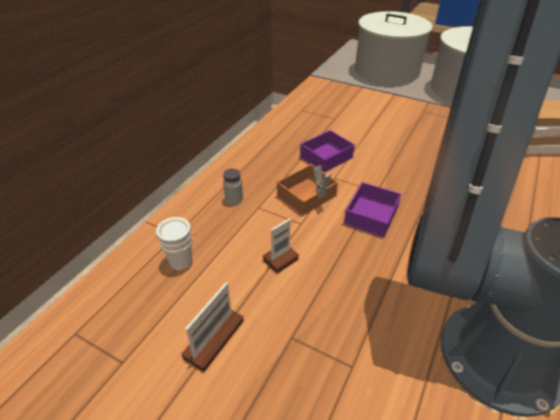

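The top view shows the wooden box at (359,198) with the clip at (357,215). The purple look-alikes are at (444,188) and (364,280). Of the boards, the one at (146,207) is wide and the one at (254,217) is narrow. The cups are at (200,118) and the shaker at (314,121). The brown box that carries the clip fits the description. The side view agrees: box (307,190), clip (321,182), wide board (213,325). I'll confirm this with one enlarged montage.

```bash
python3 - <<'E'
import cv2,numpy as np,pickle
def crop(n,x,y,w,h):
    im=pickle.load(open(n+".pkl","rb"))["image"][:,:,::-1]
    return cv2.resize(im[y:y+h,x:x+w],(400,300),interpolation=cv2.INTER_CUBIC)
m=np.vstack([np.hstack([crop("top",316,160,84,75-12),crop("top",94,180,92,69)]),np.hstack([crop("side",268,150,88,66),crop("side",165,275,120,90)])])
cv2.imwrite("pics/m.png",m)
E
```

```text
(no output)
```

View pics/m.png

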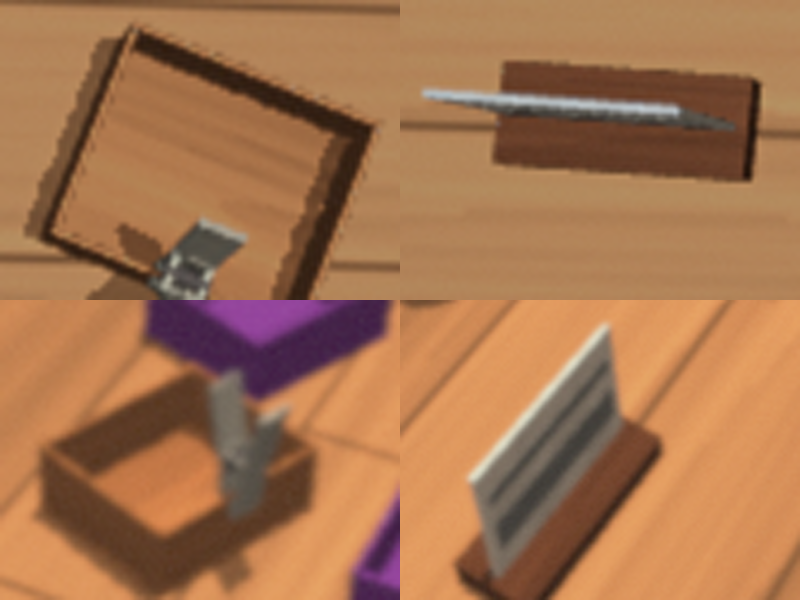

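The crops confirm it: the brown box carries the steel clip on its lower-left rim. The wide board's top edge runs from about (99.8,201.9) to (158.4,205.3) in the top view. Next I measure both.

```bash
cat > h.py <<'E'
import cv2,numpy as np,pickle
def ray(s,p,z):
    d=s["R"].T@np.array([(p[0]-s["cx"])/s["fx"],(p[1]-s["cy"])/s["fy"],1]); c=-s["R"].T@s["t"]
    return c+d*(z-c[2])/d[2]
def proj(s,X):
    c=s["R"]@np.asarray(X,float)+s["t"]; return np.array([s["fx"]*c[0]/c[2]+s["cx"],s["fy"]*c[1]/c[2]+s["cy"]])
def tri(s1,p1,s2,p2):
    P=lambda s:np.array([[s["fx"],0,s["cx"]],[0,s["fy"],s["cy"]],[0,0,1]])@np.c_[s["R"],s["t"]]
    X=cv2.triangulatePoints(P(s1),P(s2),np.float64(p1).reshape(2,1),np.float64(p2).reshape(2,1)).ravel(); return X[:3]/X[3]
E
python3 - <<'E'
from h import *
T=pickle.load(open("top.pkl","rb"));S=pickle.load(open("side.pkl","rb"))
np.set_printoptions(precision=1,suppress=True)
a=ray(T,(99.8,201.9),130);b=ray(T,(158.4,205.3),130)
print("edge top",a,b,np.linalg.norm(a-b),(a+b)/2,np.degrees(np.arctan2(*(a-b)[1::-1])))
# side: top edge ends, montage (472,480),(605,327)
f=lambda u,v:(165+(u-400)*.3,275+(v-300)*.3)
c=ray(S,f(472,478),130);d=ray(S,f(606,326),130)
print("edge side",c,d,np.linalg.norm(c-d),(c+d)/2,np.degrees(np.arctan2(*(c-d)[1::-1])))
g=lambda u,v:(316+u*.21,160+v*.21)
q=[ray(T,g(*p),55) for p in((135,28),(372,128),(45,238))]
print("box",q,np.linalg.norm(q[0]-q[1]),np.linalg.norm(q[0]-q[2]),(q[1]+q[2])/2)
h=lambda u,v:(268+u*.22,150+(v-300)*.22)
r=[ray(S,h(*p),55) for p in((42,452),(200,372),(315,456),(160,540))]
print("box side",np.array(r),np.mean(r,0))
x=q[0]-q[2];print("yaw",np.degrees(np.arctan2(x[1],x[0])))
# foot of wide board in top, top face z=22
for s,n in((T,"top"),):
    k=[ray(T,(94+(u-400)*.23,180+v*.23),22) for u,v in((503,60),(755,78),(748,180),(494,163))]
    print("foot",np.array(k),np.mean(k,0))
# steel mask of clip
for s,n,(x0,y0,w,hh) in((T,"top",(335,195,45,40)),(S,"side",(305,160,35,42))):
    hsv=cv2.cvtColor(s["image"],cv2.COLOR_RGB2HSV)[y0:y0+hh,x0:x0+w]
    m=((hsv[...,1]<70)&(hsv[...,2]>60)).astype(np.uint8)
    n_,_,st,ce=cv2.connectedComponentsWithStats(m);print(n,[(st[i],ce[i]+[x0,y0]) for i in range(1,n_) if st[i,4]>8])
im=np.hstack([cv2.resize(T["image"][192:237,325:385],(400,300),interpolation=cv2.INTER_CUBIC),cv2.resize(S["image"][163:208,296:356],(400,300),interpolation=cv2.INTER_CUBIC)])
cv2.imwrite("pics/clip.png",im[:,:,::-1])
E
```

```text
edge top [557.  321.9 130. ] [552.7 192.9 130. ] 129.13297493885435 [554.8 257.4 130. ] 88.07460448889007
edge side [559.8 324.5 130. ] [553.3 198.  130. ] 126.65020327922437 [556.5 261.3 130. ] 87.06686770801387
box [array([ 667.8, -234.5,   55. ]), array([ 618.7, -358.3,   55. ]), array([ 557.4, -189.1,   55. ])] 133.24711856766052 119.38296752842797 [ 588.  -273.7   55. ]
box side [[ 665.9 -224.3   55. ]
 [ 613.2 -352.4   55. ]
 [ 508.6 -305.2   55. ]
 [ 560.3 -183.2   55. ]] [ 587.  -266.3   55. ]
yaw -22.31108237672754
foot [[587.7 327.9  22. ]
 [580.9 183.8  22. ]
 [522.1 184.9  22. ]
 [528.4 329.3  22. ]] [554.8 256.5  22. ]
top [(array([ 12,  11,  21,  23, 221], dtype=int32), array([356.3, 216.3]))]
side [(array([ 10,   5,  15,  32, 240], dtype=int32), array([320.7, 180.4]))]
```

View pics/clip.png

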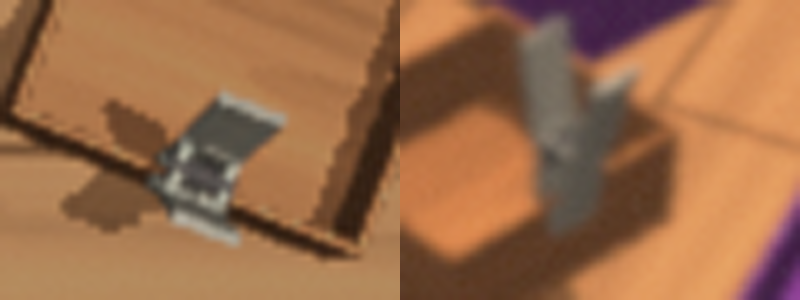

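The enlarged crop shows both handle tips. In the top view their mid-points are near (363.0,208.1) and (355.7,225.9); in the side view they are near (317.3,167) and (328,175.8).

```bash
python3 - <<'E'
from h import *
T=pickle.load(open("top.pkl","rb"));S=pickle.load(open("side.pkl","rb"))
np.set_printoptions(precision=1,suppress=True)
t=[(363,208.1),(355.7,225.9)];s=[(317.3,167),(328,175.8)]
A=[ray(T,p,126) for p in t];B=[ray(S,p,126) for p in s];C=[tri(T,a,S,b) for a,b in zip(t,s)]
for L in(A,B,C):
    d=L[0]-L[1];print(np.array(L),"mid",(L[0]+L[1])/2,np.linalg.norm(d),np.degrees(np.arctan2(d[1],d[0])))
E
```

```text
[[ 558.1 -265.8  126. ]
 [ 517.4 -249.4  126. ]] mid [ 537.8 -257.6  126. ] 43.88485358240757 -21.887882231624175
[[ 559.6 -265.4  126. ]
 [ 516.8 -242.6  126. ]] mid [ 538.2 -254.   126. ] 48.42484259109203 -28.02449837182985
[[ 558.8 -265.5  126.2]
 [ 518.6 -250.2  120.1]] mid [ 538.7 -257.8  123.2] 43.42331485222895 -20.771961386567916
```

The clip is at about (537,-257), yaw about -22°. The pivot height should be 79 mm, which agrees with the 126 mm measured at the handle tips. The board's edge middle is (555,258,130), with x yaw about -2.5°. I want tool yaw 68° for the grasp, so I turn first.

```bash
python3 -m inch '{"steps":[0,0,0,-0.16,0,0,0,-0.16,0,0,0,-0.16,0,0,0,-0.16,0,0,0,-0.16,0,0,0,-0.15]}' -1 20
cat > go.py <<'E'
import sys;from h import *
from bench import status
from scipy.spatial.transform import Rotation as Ro
o=status.observe();R=Ro.from_euler("xyz",o["tcp_rot"],degrees=True)
tgt=np.array(list(map(float,sys.argv[1:4])))
print("pos",o["tool_pos"].round(1),o["tcp_rot"].round(2),"t",round(o["t"],2),"shift tool",R.inv().apply(tgt-o["tool_pos"]).round(1),"turn",round(float(np.radians(o["tcp_rot"][2]-float(sys.argv[4]))),3),"w",o["grip_width"].round(1),"ff",round(float(o["finger_force"]),1),"ft",o["ft_force"].round(1))
E
python3 go.py 537 -257 380 68
```

```text
t: 0.85
tool_pos: [129.1, -534.6, 404.3]
tcp_rot: [-180.0, -0.0, 68.3]
ft_force: [-1.0, -0.2, -0.3]
grip_width: 85.8
finger_force: 0.0Traceback (most recent call last):
  File "go.py", line 6, in <module>
    print("pos",o["tool_pos"].round(1),o["tcp_rot"].round(2),"t",round(o["t"],2),"shift tool",R.inv().apply(tgt-o["tool_pos"]).round(1),"turn",round(float(np.radians(o["tcp_rot"][2]-float(sys.argv[4]))),3),"w",o["grip_width"].round(1),"ff",round(float(o["finger_force"]),1),"ft",o["ft_force"].round(1))
                                                                                                                                                                                                                  ^^^^^^^^^^^^^^^^^^^^^
AttributeError: 'float' object has no attribute 'round'
```

```bash
sed -i 's/o\["grip_width"\].round(1)/round(float(o["grip_width"]),1)/' go.py; python3 go.py 537 -257 370 68
```

```text
pos [ 129.1 -534.6  404.3] [-1.7998e+02 -4.0000e-02  6.8290e+01] t 0.85 shift tool [408.7 276.4  34.5] turn 0.005 w 85.8 ff 0.0 ft [-1.  -0.2 -0.3]
```

```bash
python3 -m inch '{"steps":[50,34,4,0,50,34,4,0,50,34,4,0,50,34,4,0,50,34,4,0,50,34,4,0,50,34,4,0,50,34,4,0]}' ; python3 -m inch '{"steps":[8,4,4,0.005,0,0,0,0,0,0,0,0]}'; python3 go.py 537 -257 300 68
python3 - <<'E'
from h import *
from bench import imaging
S=imaging.snapshot("side");T=imaging.snapshot("top")
pickle.dump(S,open("side1.pkl","wb"))
c=lambda s,x,y,w,h:cv2.resize(s["image"][y:y+h,x:x+w],(400,400),interpolation=cv2.INTER_CUBIC)
cv2.imwrite("pics/a1.png",np.hstack([c(S,260,90,120,120),c(T,300,140,120,120)])[:,:,::-1])
E
```

```text
t: 1.85
tool_pos: [532.6, -264.2, 372.4]
tcp_rot: [-180.0, 0.0, 68.0]
ft_force: [0.3, -2.3, 0.2]
grip_width: 85.5
finger_force: 0.0
t: 2.22
tool_pos: [536.9, -260.6, 368.7]
tcp_rot: [-180.0, 0.0, 67.6]
ft_force: [0.4, 0.6, -0.1]
grip_width: 85.5
finger_force: 0.0
pos [ 536.9 -260.6  368.7] [-1.7998e+02  1.0000e-02  6.7650e+01] t 2.23 shift tool [ 3.4 -1.3 68.7] turn -0.006 w 85.5 ff 0.0 ft [ 0.4  0.6 -0.1]
```

View pics/a1.png

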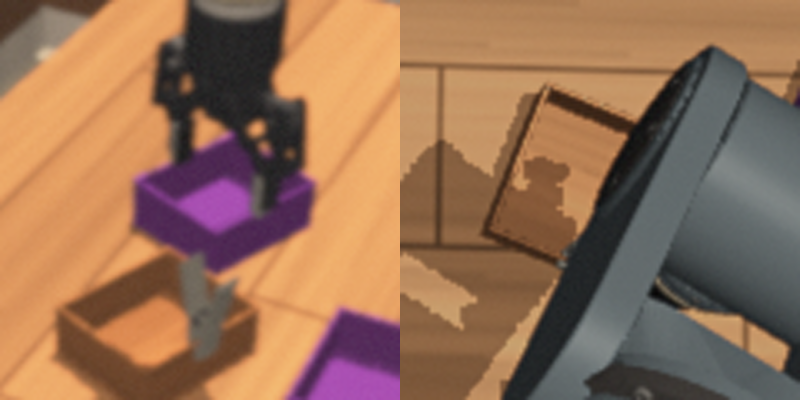

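Side crop: the fingertips are at about (180,155) and (263,210), above and in line with the handles at (195,258) and (228,285). Now I check the calibration offset using the known fingertips.

```bash
python3 - <<'E'
from h import *
S=pickle.load(open("side1.pkl","rb"));np.set_printoptions(precision=1,suppress=True)
y=np.array([np.sin(np.radians(67.65)),-np.cos(np.radians(67.65)),0])
for z in(195,202,208):
  for k in(-48,48): print(z,k,proj(S,np.array([536.9,-260.6,z])+k*y))
print("seen",(314,136.5),(338.9,153))
E
```

```text
195 -48 [338.5 157.6]
195 48 [313.6 141.9]
202 -48 [338.8 155.4]
202 48 [313.8 139.7]
208 -48 [339.  153.5]
208 48 [313.9 137.8]
seen (314, 136.5) (338.9, 153)
```

The calibration agrees. The target grasp is x,y = (538,-256) with TCP z about 268. Going down now.

```bash
python3 -m inch '{"steps":[4.7,-0.7,30,-0.006,0,0,30,0,0,0,20,0,0,0,12,0,0,0,9,0,0,0,0,0,0,0,0,0]}'; python3 go.py 538 -256 268 68
python3 - <<'E'
from h import *
from bench import imaging
S=imaging.snapshot("side")
cv2.imwrite("pics/a2.png",cv2.resize(S["image"][120:220,270:370],(600,600),interpolation=cv2.INTER_CUBIC)[:,:,::-1])
E
```

```text
t: 3.2
tool_pos: [539.1, -255.3, 268.4]
tcp_rot: [179.9, 0.0, 68.1]
ft_force: [0.5, 1.2, -0.0]
grip_width: 85.2
finger_force: 0.0
pos [ 539.1 -255.3  268.4] [1.7994e+02 1.0000e-02 6.8050e+01] t 3.2 shift tool [-1.1 -0.7  0.4] turn 0.001 w 85.2 ff 0.0 ft [ 0.5  1.2 -0. ]
```

View pics/a2.png

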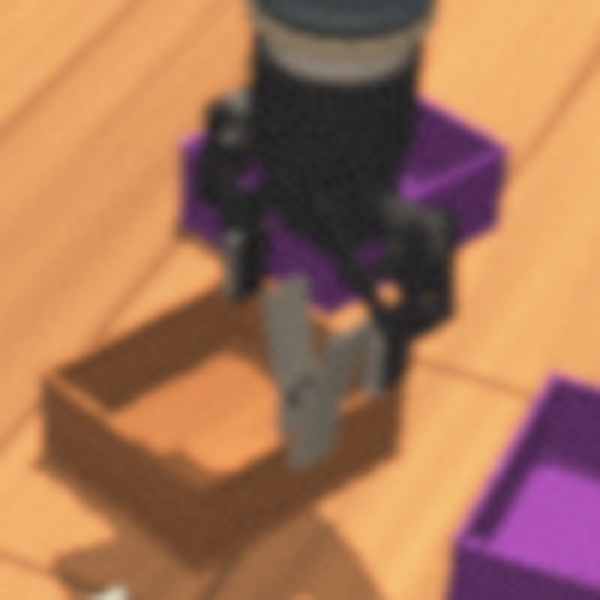

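The side crop shows the fingers straddling the handles: tips (240,290) and (390,380), handles (285,280) and (360,330). The clip sits slightly nearer the right finger, so I shift -3 in tool y and close.

```bash
python3 -m inch '{"steps":[-1,-3,0,0,0,0,0,0]}'; python3 -m inch '{"steps":[0,0,0,0,0,0,0,0,0,0,0,0,0,0,0,0,0,0,0,0,0,0,0,0]}' 1 30;  python3 -m inch '{"steps":[0,0,0,0,0,0,0,0,0,0,0,0,0,0,0,0]}'
python3 - <<'E'
from h import *
from bench import imaging
S=imaging.snapshot("side")
cv2.imwrite("pics/a3.png",cv2.resize(S["image"][120:220,270:370],(600,600),interpolation=cv2.INTER_CUBIC)[:,:,::-1])
E
```

```text
t: 3.5
tool_pos: [535.6, -254.9, 267.9]
tcp_rot: [180.0, 0.0, 68.1]
ft_force: [0.1, 0.2, -1.0]
grip_width: 85.4
finger_force: 0.0
t: 4.25
tool_pos: [535.8, -254.9, 267.6]
tcp_rot: [-180.0, -0.0, 68.1]
ft_force: [0.2, -0.5, -0.5]
grip_width: 22.5
finger_force: 35.3
t: 4.75
tool_pos: [535.8, -255.0, 267.7]
tcp_rot: [180.0, -0.0, 68.1]
ft_force: [-0.1, -0.0, -1.1]
grip_width: 22.6
finger_force: 35.3
```

View pics/a3.png

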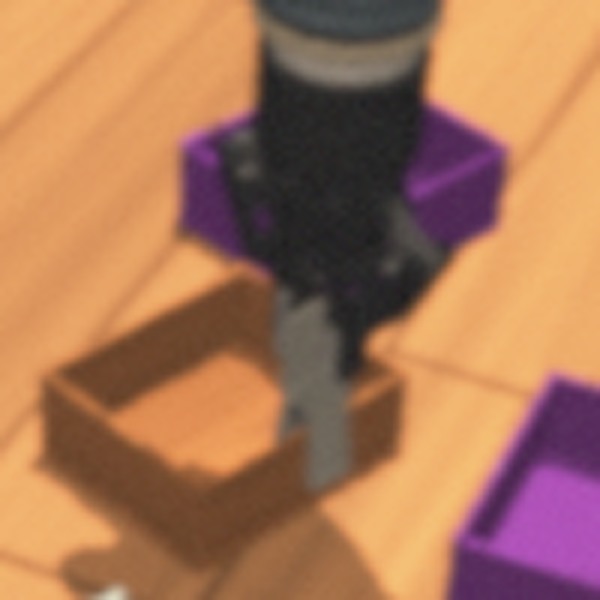

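The side crop shows the handles parallel and the jaws (290,420)/(330,470) open on either side of the rim, with the box in place. Width is 22.6 mm, so the clip is at its stop. Lifting straight up.

```bash
python3 -m inch '{"steps":[0,0,-5,0,0,0,-10,0,0,0,-20,0,0,0,-25,0,0,0,-25,0,0,0,-25,0,0,0,-20,0,0,0,-10,0]}';python3 -m inch '{"steps":[0,0,0,0,0,0,0,0,0,0,0,0]}'; python3 go.py 555 258 408 87.5
python3 - <<'E'
from h import *
from bench import imaging
S=imaging.snapshot("side");pickle.dump(S,open("side2.pkl","wb"))
cv2.imwrite("pics/a4.png",cv2.resize(S["image"][80:205,250:375],(600,600),interpolation=cv2.INTER_CUBIC)[:,:,::-1])
E
```

```text
t: 5.8
tool_pos: [535.7, -254.9, 409.4]
tcp_rot: [179.9, 0.0, 68.1]
ft_force: [0.7, 1.2, -1.0]
grip_width: 22.4
finger_force: 35.3
t: 6.18
tool_pos: [535.7, -254.9, 406.9]
tcp_rot: [-179.9, -0.0, 68.1]
ft_force: [-1.0, 0.9, -1.0]
grip_width: 22.2
finger_force: 35.3
pos [ 535.7 -254.9  406.9] [-1.7993e+02 -1.0000e-02  6.8060e+01] t 6.17 shift tool [ 483.  -173.8   -0.8] turn -0.339 w 22.2 ff 35.3 ft [-1.   0.9 -1. ]
```

View pics/a4.png

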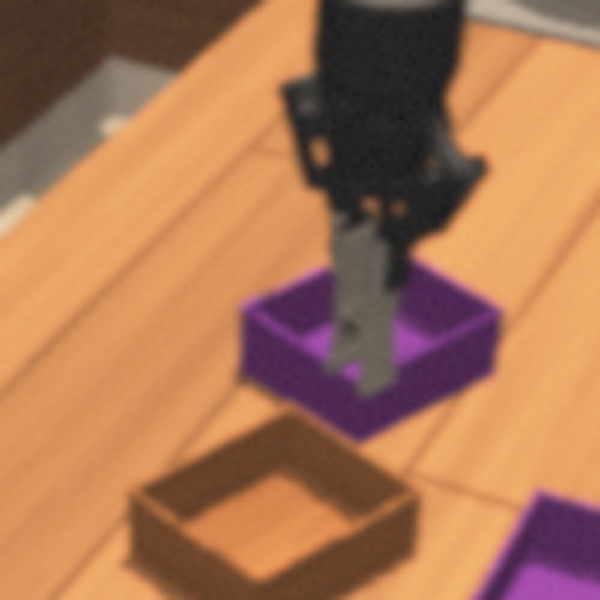

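The clip is off the box, held upright and spread. The near jaw tip runs from about (358,398) to (395,380) in the crop, and the box has been left standing. I check the clip's offset in the hand from this.

```bash
python3 - <<'E'
from h import *
S=pickle.load(open("side2.pkl","rb"));np.set_printoptions(precision=1,suppress=True)
a=np.radians(68.05);x=np.array([np.cos(a),np.sin(a),0]);y=np.array([np.sin(a),-np.cos(a),0]);P=np.array([535.7,-254.9,0])
for n,p in(("jaw +y",(250+358/4.8,80+398/4.8)),("jaw -y",(250+395/4.8,80+380/4.8))):
  for z in(172,178,184):
    q=ray(S,p,z)-P;print(n,z,"along clip-y",q@x,"along clip-x",q@y)
E
```

```text
jaw +y 172 along clip-y 16.54735979221446 along clip-x -16.647349339644215
jaw +y 178 along clip-y 22.645387833107183 along clip-x -22.35027136113179
jaw +y 184 along clip-y 28.743415873999947 along clip-x -28.053193382619256
jaw -y 172 along clip-y -11.402670178482333 along clip-x -17.492100822497306
jaw -y 178 along clip-y -5.052074308955223 along clip-x -23.187389326311305
jaw -y 184 along clip-y 1.2985215605718228 along clip-x -28.882677830125147
```

The clip is centred in the hand, with its pivot about 193 mm (±5) below the TCP. I turn to yaw 87.5° and carry at height.

```bash
python3 -m inch '{"steps":[0,0,0,-0.06,0,0,0,-0.1,0,0,0,-0.1,0,0,0,-0.08,0,0,0,0,0,0,0,0]}'; python3 go.py 555 258 407 87.5
```

```text
t: 6.98
tool_pos: [535.8, -254.9, 407.5]
tcp_rot: [-180.0, -0.0, 87.4]
ft_force: [0.1, -0.8, -0.1]
grip_width: 22.4
finger_force: 35.3
pos [ 535.8 -254.9  407.5] [-1.7999e+02 -1.0000e-02  8.7440e+01] t 6.97 shift tool [513.3  -3.7   0.6] turn -0.001 w 22.4 ff 35.3 ft [ 0.1 -0.8 -0.1]
```

```bash
python3 -m inch '{"steps":[20,0,0,0,35,-1,0,0,45,0,0,0,45,-1,0,0,45,0,0,0,45,-1,0,0,45,0,0,0,45,-1,0,0]}'; python3 -m inch '{"steps":[45,0,0,0,45,0,0,0,40,0,0,0,30,0,0,0,20,0,0,0,8,0,0,0,0,0,0,0,0,0,0,0]}'; python3 go.py 555 258 407 87.5
python3 - <<'E'
from h import *
from bench import imaging
S=imaging.snapshot("side");T=imaging.snapshot("top");pickle.dump(S,open("side3.pkl","wb"))
a=cv2.resize(S["image"][180:380,130:290],(480,600),interpolation=cv2.INTER_CUBIC);b=cv2.resize(T["image"][150:270,60:124+0],(320,600),interpolation=cv2.INTER_CUBIC)
cv2.imwrite("pics/a5.png",np.hstack([a,b])[:,:,::-1])
E
```

```text
t: 7.98
tool_pos: [545.1, 72.3, 407.8]
tcp_rot: [180.0, -0.0, 87.5]
ft_force: [0.7, -0.5, -1.0]
grip_width: 22.6
finger_force: 35.3
t: 8.98
tool_pos: [553.9, 257.0, 407.7]
tcp_rot: [-180.0, 0.0, 87.5]
ft_force: [-0.1, -0.3, -1.1]
grip_width: 22.5
finger_force: 35.3
pos [553.9 257.  407.7] [-1.800e+02  1.000e-02  8.748e+01] t 8.97 shift tool [1.1 1.  0.7] turn -0.0 w 22.5 ff 35.3 ft [-0.1 -0.3 -1.1]
```

View pics/a5.png

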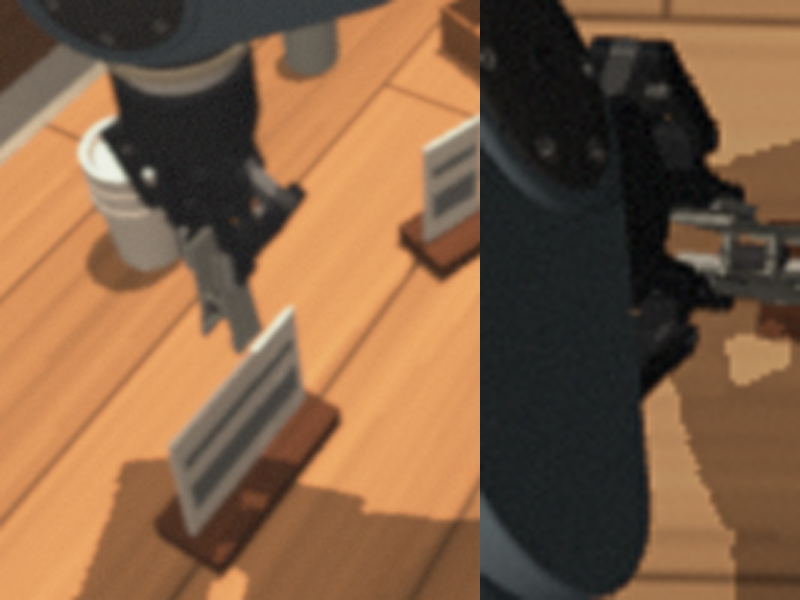

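The side crop shows the clip hanging spread above the board. Jaw-tip +y corners are at about (205,333) and (238,350), and the board's edge runs (172,443)–(292,310). I check the relative offset in this one view.

```bash
python3 - <<'E'
from h import *
S=pickle.load(open("side3.pkl","rb"));np.set_printoptions(precision=1,suppress=True)
px=lambda u,v:(130+u/3,180+v/3)
e=[ray(S,px(*p),130) for p in((172,443),(292,310))];print(e,np.mean(e,0),np.linalg.norm(e[0]-e[1]))
a=np.radians(87.5);x=np.array([np.cos(a),np.sin(a),0]);y=np.array([np.sin(a),-np.cos(a),0]);P=np.array([553.9,257,0])
for z in(168,172,176,180):
  print(z,[((ray(S,px(*p),z)-P)@np.array([y,x]).T).round(1) for p in((205,333),(238,350),(260,336))])
E
```

```text
[array([559.5, 322.6, 130. ]), array([551.6, 198.7, 130. ])] [555.6 260.6 130. ] 124.18809856390375
168 [array([17.1,  8. ]), array([-9.5,  7.5]), array([-14.8,  -8.5])]
172 [array([14.7, 10.1]), array([-11.7,   9.6]), array([-17. ,  -6.4])]
176 [array([12.3, 12.1]), array([-13.9,  11.6]), array([-19.2,  -4.2])]
180 [array([10. , 14.2]), array([-16.1,  13.7]), array([-21.3,  -2. ])]
```

Jaw tips are at z of about 174, so the pivot is about 194 below the TCP, and the offset is symmetric. I correct by +1.5,+1.3 and go down 64 slowly to put the pivot at about 150.

```bash
python3 -m inch '{"steps":[1.5,1.3,6,0,0,0,8,0,0,0,10,0,0,0,10,0]}'; python3 go.py 555 258.5 374 87.5; python3 -m inch '{"steps":[0,0,8,0,0,0,8,0,0,0,6,0,0,0,5,0,0,0,3,0,0,0,0,0,0,0,0,0]}'; python3 go.py 555 258.5 344 87.5
python3 - <<'E'
from h import *
from bench import imaging
S=imaging.snapshot("side")
cv2.imwrite("pics/a6.png",cv2.resize(S["image"][230:350,150:270],(600,600),interpolation=cv2.INTER_CUBIC)[:,:,::-1])
E
```

```text
t: 9.57
tool_pos: [555.1, 259.2, 372.7]
tcp_rot: [-180.0, 0.0, 87.5]
ft_force: [1.1, 0.1, -0.1]
grip_width: 22.3
finger_force: 35.3
pos [555.1 259.2 372.7] [-1.7997e+02  1.0000e-02  8.7540e+01] t 9.57 shift tool [-0.7 -0.1 -1.3] turn 0.001 w 22.3 ff 35.3 ft [ 1.1  0.1 -0.1]
t: 10.45
tool_pos: [555.3, 259.2, 343.9]
tcp_rot: [180.0, -0.0, 87.5]
ft_force: [0.3, -0.0, -0.5]
grip_width: 22.4
finger_force: 35.3
pos [555.3 259.2 343.9] [ 1.7998e+02 -1.0000e-02  8.7540e+01] t 10.45 shift tool [-0.7 -0.2 -0.1] turn 0.001 w 22.4 ff 35.3 ft [ 0.3 -0.  -0.5]
```

View pics/a6.png

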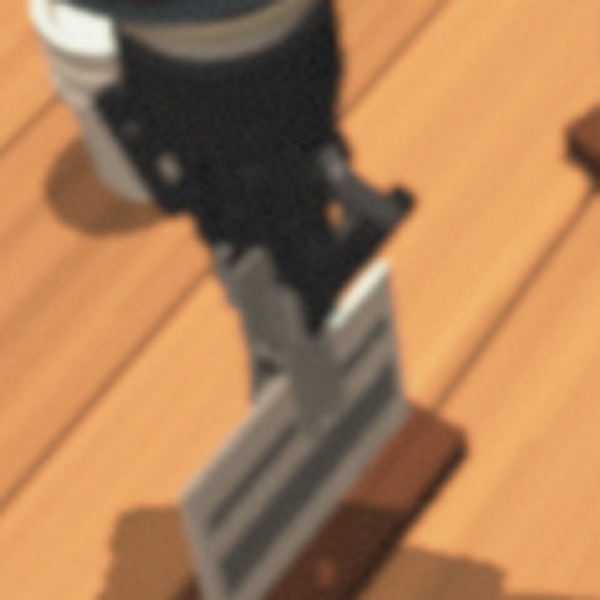

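The crop shows one jaw in front of the board, tip about (318,440), and the other behind it at (262,385). The clip is near the middle of the edge, the board is upright, and no contact force shows. Handing in.

```bash
python3 -c "
from bench import bot
print(bot.job_done())"
```

```text
the job is handed in; nothing more can be done
None
```

I handed in the job with the clip held spread open around the middle of the wide board's top edge, one jaw each side. The last picture and force reading showed no sign of contact with the board, and no verdict came back.

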